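Set the label printer for thicker stock after a roll change

TASK

A new roll of thicker labels has been put in the desktop label printer. With a fingertip on its rim, turn the knurled thickness wheel beside the roll towards you, click by click, until it clicks home with the green mark at the red pointer. Then push the open lid down until it latches shut, and only then press the blue feed key on the front of the printer right down and let it come up. Use the fingers only to touch and push: do not lift, carry or shift any of the loose things round the printer.

Things in the scene. Friction and masses are not known exactly. Their poses are not given: they have to be found in the camera images.
- printer: Light grey desktop label printer, fixed, 270 (x) x 206 (y) x 90 mm high without its lid. Origin: middle of its underside, on the table; z up, front faces -x (about towards the robot), +y is its left seen from the robot. Under the lid the label roll stands on the left; on the right lies a grey deck, 80 mm above the table, with the thickness wheel near its front. The front block is 70 mm high.
- dial (a joint): Turn of the thickness wheel, rad; 0 = green mark at the red pointer, the wanted detent. A detent every 0.419 (24 deg, 11.7 mm at the rim); it starts one or two short (-0.42 or -0.84). Moving the top of the rim towards the printer's front (its -x) raises the value; end stops -1.26, +0.84. About 2.5 N along the rim takes it over a detent; past half way it snaps into the next.
- dial_top (a point): Top of the thickness wheel's rim, mid width, axes as the printer's. Black knurled rubber-rimmed wheel, 56 mm diameter, 20 mm wide, level axle along y 28 mm below; rim 13 mm proud of the deck. White marks at the detents, a wide green one; red pointer on the plate at its right. Its bracket is sprung downwards: 4 N plus 2 N per mm, 6 mm travel. A finger pressing it 3 mm down drags it without slip.
- lid (a joint): Angle of the lid, rad: 0 = shut and latched; 1.22 to 1.36 at the start (nearly upright), stop at 1.45. Hinged at the back and sprung: it stays where left when wide open, but pushed nearly shut it rises again unless latched. A roller catch at the front holds it at 0; about 9 N down at the front edge snaps it past the catch.
- lid_hinge (a point): Middle of the lid's hinge axis at the back of the printer, 92 mm above the table; the axis runs along the printer's y; point axes as the printer's.
- lid_edge (a point): Point on the lid's outer face (top when shut), mid width, 195 mm ahead of the hinge, 12 mm short of the front edge; moves with the lid, z axis = outward normal. The face lies 26 mm off the hinge axis (118 mm above the table when shut); lid 206 mm wide, rim 26 mm deep, a dark finger lip stands out 8 mm at the left of the front edge. While open the face looks away from the robot.
- feed (a joint): Travel of the feed key, m: 0 = up, 0.005 = fully down; springy, about 5 N fully down.
- feed_top (a point): Middle of the top of the feed key, a round blue key 18 mm in diameter in a grey collar on the front block of the printer, 29 mm ahead of the lid's front edge, right of the two small lamps. It is 235 mm ahead of the lid's hinge and 55 mm right of the printer's middle line; pressed straight down.
- bottle_front: Filled sauce bottle with yellow cap, 54 mm in diameter, 166 mm tall, loose, standing left of the printer; origin under its base. Not to be moved.
- tape_masking: Roll of masking tape, 100 mm in diameter, 25 mm high, lying flat and loose right of the printer; origin under its middle. Not to be moved.
- cap_stray: Loose yellow screw cap, 29 mm in diameter, 17 mm high, lying right of the printer; origin under its middle. Not to be moved.

How it is judged:
On the way, in this order (a step that is already met when the one before it is completed fails the run):
1. the thickness wheel rests in the detent with the green mark at the pointer, the lid still open (value of joint dial between -0.08 and 0.08 rad and value of joint lid above 0.7 rad and contact force between the fingers and dial below 0.1 N), for 0.2 s.
2. the lid is latched shut and stays so with the fingers off it (value of joint lid below 0.02 rad and contact force between the fingers and anything else below 0.1 N), for 0.2 s.
3. the feed key is pressed down with the lid shut (value of joint feed above 0.0035 m and value of joint lid below 0.02 rad), for 0.1 s.
At the end, for the whole second after the job is handed in: the thickness wheel rests within 0.08 rad of the green-mark detent, the lid is latched (under 0.02 rad) and the feed key is up again (value of joint dial between -0.08 and 0.08 rad and value of joint lid below 0.02 rad and value of joint feed below 0.001 m); the robot touches nothing.
It fails at once if the feed key is pressed while the lid is not shut (value of joint feed above 0.002 m and value of joint lid above 0.05 rad).
It fails at once if a loose thing round the printer is shifted by more than 15 mm or lifted (distance of any of bottle_front, tape_masking, cap_stray from where it was at the start of the episode above 0.015 m).
It also fails if it takes over 67 s, if anything falls off the work surface, if the arm or the gripper's body presses on something with over 40 N, if the wrist force passes 120 N, or if a joint passes its speed limit or range.

ROBOT

A 6-joint arm with a two-finger parallel gripper is mounted at the origin on a cart in front of the work surface, level with it; the furniture and walls round the work are solid. World frame = base frame: x ahead of the robot, y to its left, z up, the work surface at z = 0. Lengths are in m, angles in rad, forces in N, time in s.
With the tool pointing down it reaches from about 0.25 to 0.775 m from the base axis. Payload 4 kg.
Tool frame: the origin (TCP) lies on the front face of the gripper's body, between the roots of the fingers; the fingertips stand 97 mm ahead of it and the grasp point (between the pads) lies 78 mm ahead of it; y points along the fingers, z is the direction in which the jaws open and shut, and the axes are right-handed (so a half turn about y gives the same grasp; the last joint's range is limited). The gripper opens to 94 mm and grips with 3 to 60 N. Pads are 16 mm wide; open, the fingers measure 119 mm over their backs; the gripper's body (75 mm by 177 mm) begins 78 mm behind the grasp point.
Start: joints at [1.159, 0.087, 1.371, -0, 1.684, -0.103], TCP at [0.167, 0.524, 0.303] pointing down, gripper open.
Joint ranges: [-3.1, 3.1], [-0.76, 2.03], [0.27, 2.55], [-1.08, 4.22], [0.17, 2.65], [-2.57, 2.57]. Speed limits (rad/s): [2.79, 2.79, 3.14, 3.14, 3.14, 3.14].

INTERFACE

Orientations are given as a unit quaternion [x, y, z, w].
In Python, from rig import bot gives the robot as it stands.
- The arm moves only by the tool step_arm, never from a script. Its argument "steps" is a list that holds one entry, the list of rows, each a list of 7 numbers: the turn, a rotation vector about the tool's x, y, z in rad, then the shift along the tool's x, y, z in m, then the closure in counts, from 0 (fully open) to 255 (shut). In form: [[[ax, ay, az, dx, dy, dz, fingers], ...]]. A call has 1 to 12 rows; each row shifts and turns the commanded pose from where the row before left it, along the tool's axes as they then stand; what a row does not reach is not made up. A row lasts 1/8 s, in which the tool goes at most 62.5 mm and 10.7 degrees, less where a joint would pass 70% of its speed; a pose out of reach is approached as far as the arm can. A call is refused whole if a number of a shift passes 0.0625 or a number of a turn 0.188, either way. A call with a gripper value outside its range is refused whole. The fingers move at their own pace and stop on an object; the grip force is fixed at half the most. Time passes only in rows, so rows that do not move let the fingers close. It gives the time, the measured TCP pose, the force and the opening at its end, in the units of the state.
- bot.read_state(): the state, without advancing time (a new reading comes with each control period).
- bot.grab_frame(name): name is "side" or "top" or "wrist"; returns (picture, depth): 480x640x3 uint8, red, green, blue; 480x640 float32, m along the optical axis (not along the pixel's ray), 0 where there is no reading.
- bot.camera_params(name): a dict with "fovy" (degrees; the focal length in pixels is half the picture's height over the tangent of half this angle, whatever the lens; pixels are square), "cx", "cy" (the principal point, pixels), "dist" ([k1, k2, p1, p2, k3] as OpenCV has them; the pictures are not rectified), "R" (3x3) and "t" (3): a world point X has camera coordinates R X + t; the wrist camera has in their place "T_tool_cam" (4x4, takes a point from camera to tool coordinates, whose origin is the TCP and whose axes are the tool frame's). Camera axes: x right, y down, z forward; pixel columns grow to the right and rows downward; lengths in m; the calibration is good to about 2 mm. A picture is of the moment at which its call begins: read the wrist's pose just before it. camera_params takes no time and is no camera call.
- bot.finish_job(): hands the job in, once; it reports no verdict.
The state is a dict: "time_s": time; "joint_positions": joint angles; "joint_velocities": joint speeds; "joint_torque": joint torques, N m; "eef_pos": TCP position; "ee_rot": TCP orientation; "contact_force": force on the tool from outside, world axes, zero at the start; "moment": the same for the moment, N m; "gripper_width": opening from 0.0 (shut) to 1.0 (fully open).
Only numpy, scipy, OpenCV 4.12 (cv2) and the standard library are available. Lean on these libraries where they do the work, as an engineer would, in place of code of your own. Each camera call takes 0.05 s, during which the arm holds its last target.

## Working session

There is one attempt and no reset: what is moved stays moved. The work goes in short steps, Python scripts to look and compute and a tool call to move; the robot and the scene stay as the last step left them, time stands still between calls to the robot, and variables do not carry over. Pictures are saved under pics/ and viewed, and the job is handed in when it is done.

Besides the shell and the picture viewer there is one more tool, called after ">>>" as name([rows], argument=value, ...), one row to a line, values as JSON. step_arm: Moves the arm, as the interface text tells. Its arguments: {"type":"object","properties":{"steps":{"type":"array","items":{"type":"array","items":{"type":"array","items":{"type":"number"}}}}},"required":["steps"]}

```bash
mkdir -p pics; ls; python3 - <<'E'
from rig import bot
import cv2,numpy as np
s=bot.read_state(); print({k:np.round(v,4).tolist() for k,v in s.items()})
for n in("side","top","wrist"):
    p,d=bot.grab_frame(n); cv2.imwrite(f"pics/{n}0.png",p[:,:,::-1]); np.save(f"pics/{n}0.npy",d)
    c=bot.camera_params(n); print(n,{k:np.round(v,4).tolist() for k,v in c.items()})
print(bot.read_state()["time_s"])
E
```

```text
pics
{'time_s': 0.0, 'joint_positions': [1.1589, 0.088, 1.3722, -0.0, 1.6836, -0.1031], 'joint_velocities': [0.0002, -0.0003, -0.0014, -0.0007, 0.0005, -0.0007], 'joint_torque': [0.0003, -34.0179, -30.2428, 0.0717, 0.0331, -0.0002], 'eef_pos': [0.167, 0.5237, 0.3015], 'ee_rot': [0.6994, -0.1089, 0.1086, -0.6979], 'contact_force': [0.8815, 0.6278, -0.4719], 'moment': [0.0511, -0.0433, 0.0079], 'gripper_width': 1.0005}
side {'fovy': 50.8029, 'cx': 316.0758, 'cy': 236.7135, 'dist': [-0.0256, 0.0, 0.0, 0.0, 0.0], 'R': [[0.5246, -0.8513, -0.0111], [-0.7558, -0.4597, -0.4662], [0.3918, 0.253, -0.8846]], 't': [-0.3458, 0.4603, 0.7485]}
top {'fovy': 44.0496, 'cx': 326.6799, 'cy': 239.6349, 'dist': [-0.155, 0.0, 0.0, 0.0, 0.0], 'R': [[-0.0381, -0.9993, 0.0033], [-0.976, 0.0365, -0.2148], [0.2145, -0.0114, -0.9767]], 't': [-0.0612, 0.5681, 1.1043]}
wrist {'fovy': 60.2245, 'cx': 313.9216, 'cy': 235.6503, 'dist': [-0.0717, 0.0, 0.0, 0.0, 0.0], 'T_tool_cam': [[-0.0005, 0.963, 0.2693, -0.0786], [-0.0007, -0.2693, 0.963, -0.0822], [1.0, 0.0003, 0.0008, 0.0004], [0.0, 0.0, 0.0, 1.0]]}
0.15
```

View pics/side0.png

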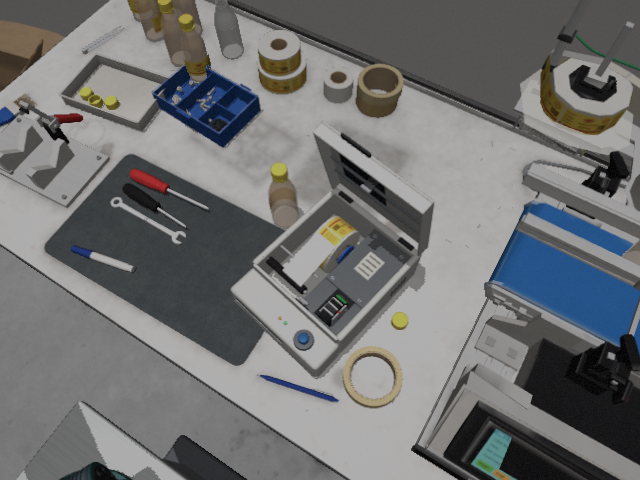

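View pics/top0.png

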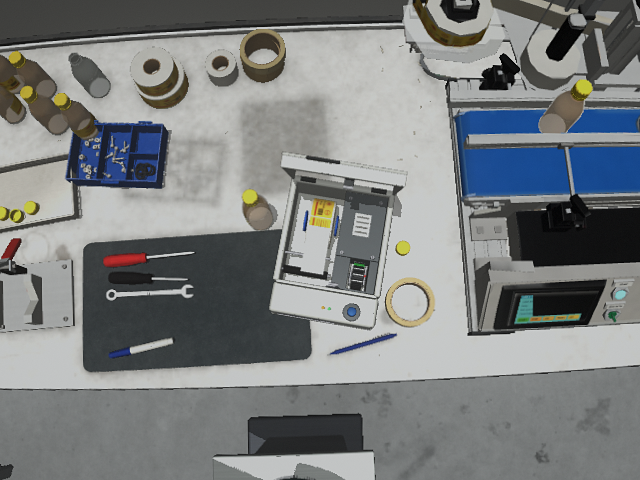

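View pics/wrist0.png

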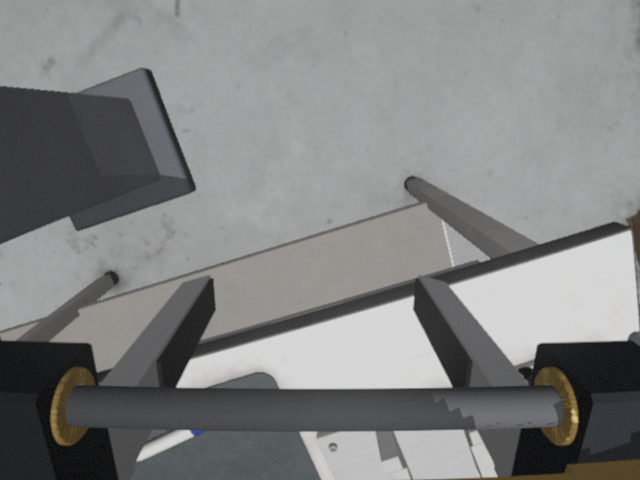

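The side view shows the printer with the feed key at about (303,340), the wheel at (333,306) and the lid nearly upright. In the top view the key is at about (352,312), the wheel at (357,273), the tape at (410,302), the cap at (403,247) and the bottle at (255,208). I'll zoom in on these next.

```bash
cat > h.py <<'E'
from rig import bot
import cv2,numpy as np
def K(c,h=480):
    f=h/2/np.tan(np.radians(c["fovy"])/2); return np.array([[f,0,c["cx"]],[0,f,c["cy"]],[0,0,1.]])
def ray(n,uv):
    c=bot.camera_params(n); q=cv2.undistortPoints(np.array(uv,float).reshape(-1,1,2),K(c),np.array(c["dist"])).reshape(-1,2)
    return c,np.c_[q,np.ones(len(q))]
def bp(n,uv,d):  # depth array -> world
    c,q=ray(n,uv); uv=np.round(np.array(uv).reshape(-1,2)).astype(int); z=d[uv[:,1],uv[:,0]]
    return (q*z[:,None]-np.array(c["t"]))@np.array(c["R"])
def atz(n,uv,h):
    c,q=ray(n,uv); R=np.array(c["R"]); o=-R.T@np.array(c["t"]); v=q@R
    return o+v*((h-o[2])/v[:,2])[:,None]
def proj(n,X):
    c=bot.camera_params(n); R=np.array(c["R"])
    return cv2.projectPoints(np.array(X,float).reshape(-1,1,3),cv2.Rodrigues(R)[0],np.array(c["t"],float),K(c),np.array(c["dist"]))[0].reshape(-1,2)
def crop(n,src,box,s,out):
    p=cv2.imread(src); x0,y0,x1,y1=box
    cv2.imwrite(out,cv2.resize(p[y0:y1,x0:x1],None,fx=s,fy=s,interpolation=cv2.INTER_CUBIC))
E
python3 - <<'E'
from h import *
crop("side","pics/side0.png",(225,115,445,380),2.25,"pics/sidec.png")
crop("top","pics/top0.png",(230,140,450,340),3,"pics/topc.png")
for n in("side","top"):
    p=cv2.imread(f"pics/{n}0.png");d=np.load(f"pics/{n}0.npy");h=cv2.cvtColor(p,cv2.COLOR_BGR2HSV)
    x0,y0,x1,y1=(225,115,445,420) if n=="side" else (230,140,450,340)
    for nm,lo,hi in(("blue",(100,120,60),(125,255,255)),("yellow",(24,120,120),(34,255,255)),("green",(45,90,50),(85,255,255)),("red",(0,140,80),(8,255,255))):
        m=cv2.inRange(h,lo,hi);M=np.zeros_like(m);M[y0:y1,x0:x1]=m[y0:y1,x0:x1]
        k,_,st,ce=cv2.connectedComponentsWithStats(M)
        for i in range(1,k):
            if st[i,4]>3: print(n,nm,st[i,4],ce[i].round(1),bp(n,ce[i],d)[0].round(4))
E
```

```text
side blue 72 [230.9 120.1] [0.7451 0.2637 0.0474]
side blue 9 [249. 120.] [0.7926 0.2571 0.0046]
side blue 12 [237.7 131.2] [0.7544 0.2607 0.0036]
side blue 5 [229. 140.] [0.7258 0.2635 0.0022]
side blue 96 [344.8 253.3] [ 0.587  -0.1045  0.0764]
side blue 95 [302.9 338. ] [ 0.4181 -0.1251  0.0872]
side blue 329 [299.3 387.9] [ 0.3608 -0.1511  0.0089]
side yellow 168 [278.4 169.3] [0.6272 0.0536 0.1646]
side yellow 22 [331.1 221.5] [ 0.6149 -0.0595  0.1061]
side yellow 100 [341.3 229.6] [ 0.2361 -0.2722  0.8729]
side yellow 16 [322.1 229.8] [ 0.5925 -0.0548  0.1064]
side yellow 123 [331. 237.] [ 0.5887 -0.0749  0.1056]
side yellow 187 [399.6 319.7] [ 0.5506 -0.2397  0.0181]
side green 40 [340.8 298.6] [ 0.5062 -0.1434  0.0894]
side green 4 [284.5 322.5] [ 0.4277 -0.0826  0.0726]
side red 5 [338.2 312. ] [ 0.485  -0.1509  0.0863]
top blue 40 [305.1 220.2] [ 0.6024 -0.0417  0.0767]
top blue 45 [336.  225.5] [ 0.5886 -0.1016  0.0808]
top blue 64 [351.3 311.2] [ 0.4208 -0.1234  0.084 ]
top blue 58 [385.5 336.9] [ 0.374  -0.1932  0.0073]
top yellow 175 [249.4 196.3] [0.6286 0.0561 0.1656]
top yellow 32 [312.9 208.4] [ 0.6175 -0.0581  0.1067]
top yellow 113 [324.9 211.2] [ 0.6111 -0.0807  0.1068]
top yellow 19 [310.8 220.3] [ 0.5937 -0.0534  0.1092]
top yellow 114 [322.1 222.2] [ 0.5907 -0.0746  0.103 ]
top yellow 145 [402.8 247.1] [ 0.5542 -0.2383  0.0151]
top green 29 [358.8 264.4] [ 0.5096 -0.1418  0.0842]
top green 6 [328.8 308.2] [ 0.4299 -0.0815  0.0681]
top red 5 [315. 211.] [ 0.6122 -0.0619  0.1068]
```

View pics/sidec.png

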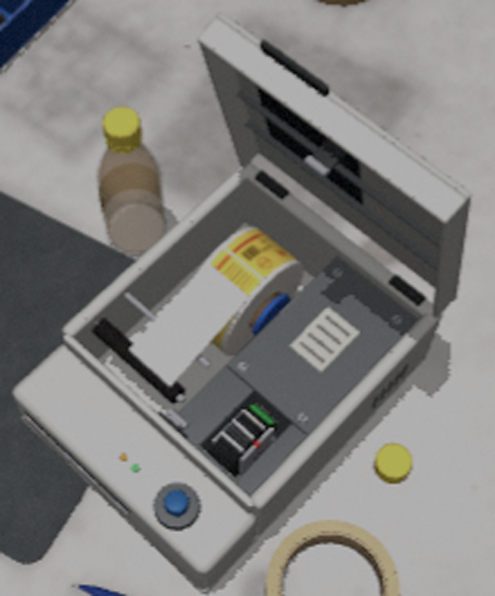

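View pics/topc.png

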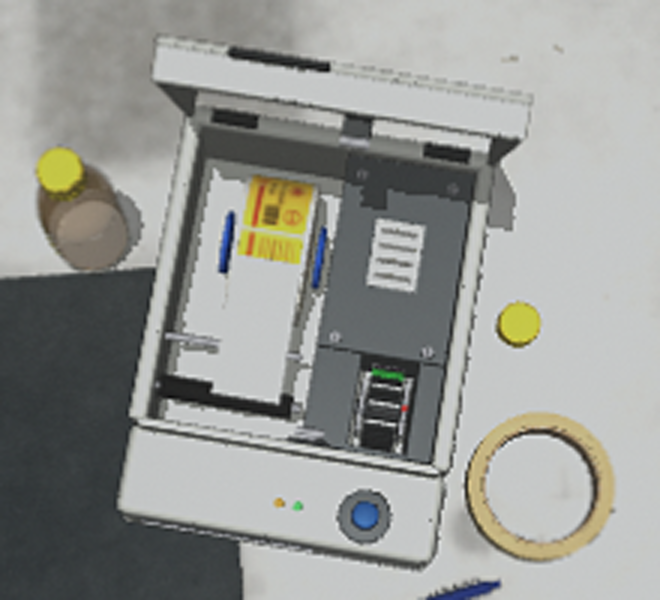

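```bash
python3 - <<'E'
from h import *
for n in("side","top"):
    d=np.load(f"pics/{n}0.npy"); x0,y0,x1,y1=(225,115,445,380) if n=="side" else (230,140,450,340)
    u,v=np.meshgrid(np.arange(x0,x1),np.arange(y0,y1)); uv=np.c_[u.ravel(),v.ravel()]
    P=bp(n,uv,d); P=P[d[uv[:,1],uv[:,0]]>0]
    np.save(f"pics/P_{n}.npy",P)
    for lo,hi in((.06,.08),(.06,.1)):
        m=(P[:,2]>lo)&(P[:,2]<hi)&(P[:,0]<.68)&(P[:,0]>.36)
        Q=P[m]
        # drop bottle: cluster
        img=np.zeros((400,400),np.uint8); ij=((Q[:,:2]-[.35,-.3])*1000).astype(int); img[ij[:,1].clip(0,399),ij[:,0].clip(0,399)]=255
        img2=cv2.morphologyEx(img,cv2.MORPH_CLOSE,np.ones((5,5)))
        k,l,st,ce=cv2.connectedComponentsWithStats(img2); i=1+st[1:,4].argmax()
        pts=np.argwhere(l==i)[:,::-1].astype(np.float32)
        r=cv2.minAreaRect(pts); print(n,lo,hi,[round(float(a),1) for a in (*r[0],*r[1],r[2])])
        print((cv2.boxPoints(r)/1000+[.35,-.3]).round(4).tolist())
E
```

```text
side 0.06 0.08 [215.4, 202.1, 183.0, 196.2, 78.3]
[[0.4509, -0.1677], [0.643, -0.2073], [0.68, -0.0281], [0.4878, 0.0115]]
side 0.06 0.1 [191.1, 205.2, 206.6, 274.1, 78.3]
[[0.386, -0.1683], [0.6544, -0.2237], [0.6962, -0.0213], [0.4278, 0.034]]
top 0.06 0.08 [215.7, 201.9, 182.4, 196.7, 78.4]
[[0.451, -0.1677], [0.6437, -0.2072], [0.6803, -0.0285], [0.4877, 0.011]]
top 0.06 0.1 [191.2, 207.4, 207.3, 271.5, 78.3]
[[0.3872, -0.1665], [0.6531, -0.2216], [0.6952, -0.0186], [0.4293, 0.0365]]
```

```bash
cat >> h.py <<'E'
from scipy.spatial.transform import Rotation as Rt
YAW=np.radians(-11.7); C0=np.array([.541,-.0930,0]); PX=np.array([np.cos(YAW),np.sin(YAW),0]); PY=np.array([-np.sin(YAW),np.cos(YAW),0])
def loc(X): X=np.atleast_2d(X)-C0; return np.c_[X@PX,X@PY,X[:,2]]
def wor(L): L=np.atleast_2d(L); return C0+L[:,:1]*PX+L[:,1:2]*PY+np.c_[0*L[:,:2],L[:,2]]
def tip(s=None):
    s=s or bot.read_state(); return np.array(s["eef_pos"])+Rt.from_quat(s["ee_rot"]).apply([0,.097,0])
E
python3 - <<'E'
from h import *
s=bot.read_state(); R=Rt.from_quat(s["ee_rot"]).as_matrix(); print(R.round(3),tip())
P=np.r_[np.load("pics/P_side.npy"),np.load("pics/P_top.npy")]
for n in("side","top"):
    L=loc(np.load(f"pics/P_{n}.npy"))
    m=(abs(L[:,0]+.045)<.045)&(L[:,1]>-.085)&(L[:,1]<-.035)&(L[:,2]>.083)&(L[:,2]<.12); Q=L[m]; print(n,"wheel",len(Q),Q.min(0).round(4),Q.max(0).round(4),Q.mean(0).round(4))
    # circle fit in xz
    if len(Q)>10:
        A=np.c_[2*Q[:,0],2*Q[:,2],np.ones(len(Q))]; b=(Q[:,0]**2+Q[:,2]**2); r=np.linalg.lstsq(A,b,rcond=None)[0]; print("circ",r[:2],np.sqrt(r[2]+r[0]**2+r[1]**2))
    m=(abs(L[:,0]+.113)<.014)&(abs(L[:,1]+.055)<.014)&(L[:,2]<.1); Q=L[m]; print("feed z",np.percentile(Q[:,2],[5,25,50,75,95,100]).round(4))
    t=Q[Q[:,2]>.08]; print(t.min(0),t.max(0),len(t))
    # deck, block, wall
    m=(abs(L[:,0]-.03)<.03)&(abs(L[:,1]+.06)<.02); print("deck z",np.median(L[m,2]))
    m=(abs(L[:,0]+.113)<.01)&(abs(L[:,1]-.03)<.04); print("block z",np.median(L[m,2]))
    m=(L[:,0]>.02)&(L[:,2]>.12)&(abs(L[:,1])<.1)&(L[:,2]<.33); Q=L[m]; c=Q.mean(0); print("lid max z",Q.max(0),Q.min(0)); w,V=np.linalg.eigh(np.cov(Q.T)); print("normal",V[:,0],c)
    for z in np.arange(.13,.32,.02):
        q=Q[abs(Q[:,2]-z)<.004]
        if len(q): print(round(z,2),len(q),np.percentile(q[:,0],[5,50,95]).round(3))
for n,uv,h in(("side",(302.9,338.),.083),("top",(351.3,311.2),.083),("side",(399.6,319.7),.017),("top",(402.8,247.1),.017)): print(n,atz(n,uv,h),loc(atz(n,uv,h)))
E
```

```text
[[ 0.953 -0.001  0.304]
 [-0.304 -0.002  0.953]
 [-0.    -1.    -0.002]] [0.16698027 0.52360641 0.20477966]
side wheel 497 [-0.0809 -0.0848  0.083 ] [-0.0012 -0.0354  0.0964] [-0.0519 -0.0589  0.0892]
circ [-0.05174068  0.06633911] 0.029291701477148227
feed z [0.0715 0.0769 0.0784 0.0851 0.0879 0.0892]
[-0.12477721 -0.06656883  0.08017155] [-0.10179906 -0.0411348   0.08918205] 112
deck z 0.07984943880355129
block z 0.06966964926108761
lid max z [0.13759608 0.09995515 0.30875634] [ 0.06477284 -0.09997528  0.12007401]
normal [0.96427703 0.00524976 0.26484381] [0.10317604 0.00597448 0.24144669]
0.13 153 [0.12  0.135 0.136]
0.15 105 [0.115 0.125 0.129]
0.17 152 [0.112 0.125 0.127]
0.19 37 [0.101 0.113 0.122]
0.21 187 [0.102 0.116 0.118]
0.23 189 [0.097 0.112 0.113]
0.25 28 [0.087 0.094 0.101]
0.27 178 [0.066 0.078 0.088]
0.29 619 [0.078 0.081 0.088]
0.31 57 [0.095 0.097 0.098]
top wheel 367 [-0.0804 -0.0847  0.083 ] [-0.001  -0.0359  0.0982] [-0.05   -0.0572  0.0887]
circ [-0.04905816  0.06066209] 0.03387275192404543
feed z [0.071  0.0759 0.0777 0.0836 0.0875 0.0906]
[-0.12643482 -0.0668
[... 190 characters left out ...]
32355]
normal [ 0.98952849 -0.00402495  0.14428154] [ 0.0909429  -0.00032672  0.28861024]
0.13 7 [0.119 0.125 0.129]
0.15 12 [0.114 0.124 0.126]
0.17 6 [0.108 0.113 0.118]
0.19 7 [0.103 0.105 0.113]
0.21 5 [0.098 0.099 0.103]
0.23 4 [0.093 0.094 0.098]
0.25 3 [0.089 0.089 0.09 ]
0.27 102 [0.067 0.076 0.085]
0.29 650 [0.08  0.084 0.095]
0.31 43 [0.096 0.098 0.1  ]
side [[ 0.41902542 -0.12434688  0.083     ]] [[-0.11308354 -0.05543047  0.083     ]]
top [[ 0.4210122 -0.1234336  0.083    ]] [[-0.11132324 -0.05413327  0.083     ]]
side [[ 0.55097688 -0.23970082  0.017     ]] [[ 0.03951865 -0.14162961  0.017     ]]
top [[ 0.55376767 -0.23794834  0.017     ]] [[ 0.04189607 -0.1393476   0.017     ]]
```

```bash
cat >> h.py <<'E'
def Rgoal(tilt=0.,yaw=YAW):
    # tool y down, z along printer x; tilt>0: fingertip leans forward (approach has +x part)
    z=np.array([np.cos(yaw),np.sin(yaw),0]); y=np.array([0,0,-1.]); x=np.cross(y,z)
    return Rt.from_rotvec(x*tilt)*Rt.from_matrix(np.c_[x,y,z])
def plan(tipw,Rg,N,fingers,conv="pre",s=None):
    s=s or bot.read_state(); R0=Rt.from_quat(s["ee_rot"]); p0=np.array(s["eef_pos"]); p1=np.array(tipw)-Rg.apply([0,.097,0])
    rv=(R0.inv()*Rg).as_rotvec(); R=R0; out=[]; p=p0.copy()
    for i in range(N):
        Rn=R0*Rt.from_rotvec(rv*(i+1)/N); tgt=p0+(p1-p0)*(i+1)/N
        t=(R.inv()*Rn).as_rotvec().round(4); A=R if conv=="pre" else R*Rt.from_rotvec(t)
        d=A.inv().apply(tgt-p).round(4); out.append([*t.tolist(),*d.tolist(),fingers]); p=p+A.apply(d); R=R*Rt.from_rotvec(t)
    import json; print("[["+",\n".join(json.dumps(o) for o in out)+"]]"); return out
E
python3 - <<'E'
from h import *
print(wor([-.05,-.058,.19]))
plan(wor([-.05,-.058,.19])[0],Rgoal(),12,255)
E
```

```text
[[ 0.4802772  -0.13965556  0.19      ]]
[[[0.0001, 0.1222, 0.0001, 0.0417, 0.0013, -0.0447, 255],
[0.0002, 0.1222, 0.0001, 0.0468, 0.0013, -0.0394, 255],
[0.0001, 0.1222, 0.0001, 0.0512, 0.0013, -0.0333, 255],
[0.0001, 0.1221, 0.0001, 0.055, 0.0012, -0.0268, 255],
[0.0001, 0.1222, 0.0001, 0.0578, 0.0013, -0.0199, 255],
[0.0002, 0.1222, 0.0001, 0.0598, 0.0013, -0.0128, 255],
[0.0001, 0.1222, 0.0, 0.0609, 0.0012, -0.0054, 255],
[0.0001, 0.1222, 0.0001, 0.0611, 0.0013, 0.0021, 255],
[0.0001, 0.1222, 0.0001, 0.0603, 0.0012, 0.0096, 255],
[0.0002, 0.1222, 0.0001, 0.0588, 0.0012, 0.0168, 255],
[0.0001, 0.1221, 0.0001, 0.0563, 0.0013, 0.0239, 255],
[0.0001, 0.1222, 0.0001, 0.053, 0.0012, 0.0305, 255]]]
```

>>> step_arm([
  [[0,0.122,0,0.042,0.001,-0.045,255],[0,0.122,0,0.047,0.001,-0.039,255],[0,0.122,0,0.051,0.001,-0.033,255],[0,0.122,0,0.055,0.001,-0.027,255],[0,0.122,0,0.058,0.001,-0.02,255],[0,0.122,0,0.06,0.001,-0.013,255]],
])

```text
time_s: 0.9
eef_pos: [0.3246, 0.1901, 0.2965]
ee_rot: [-0.613, 0.352, -0.353, 0.613]
contact_force: [0.3, 0.9, -0.0]
gripper_width: 0.397
```

```bash
python3 - <<'E'
from h import *
s=bot.read_state(); print(s["time_s"],s["eef_pos"],tip(s),s["joint_positions"],s["contact_force"])
plan(wor([-.05,-.058,.19])[0],Rgoal(),7,255)
E
```

```text
0.9 [0.3246047  0.1901275  0.29649783] [0.32466408 0.1901473  0.19949785] [ 3.78847802e-01 -3.10549302e-01  1.74177511e+00 -3.70505587e-05
  1.70972254e+00 -1.47700105e-01] [ 0.32497868  0.93213051 -0.03829076]
[[[-0.0001, 0.1044, -0.0, 0.0519, 0.0014, -0.0045, 255],
[-0.0001, 0.1044, -0.0, 0.0521, 0.0013, 0.001, 255],
[-0.0001, 0.1044, -0.0, 0.0517, 0.0014, 0.0064, 255],
[-0.0001, 0.1044, -0.0001, 0.0507, 0.0013, 0.0118, 255],
[-0.0001, 0.1044, 0.0, 0.0493, 0.0014, 0.017, 255],
[-0.0001, 0.1044, 0.0, 0.0472, 0.0014, 0.022, 255],
[-0.0001, 0.1043, 0.0, 0.0447, 0.0013, 0.0268, 255]]]
```

>>> step_arm([
  [[0,0.104,0,0.052,0.001,-0.005,255],[0,0.104,0,0.052,0.001,0.001,255],[0,0.104,0,0.052,0.001,0.006,255],[0,0.104,0,0.051,0.001,0.012,255],[0,0.104,0,0.049,0.001,0.017,255],[0,0.104,0,0.047,0.001,0.022,255],[0,0.104,0,0.045,0.001,0.027,255],[0,0,0,0,0,0,255],[0,0,0,0,0,0,255]],
])

```text
time_s: 2.02
eef_pos: [0.4809, -0.1375, 0.2892]
ee_rot: [-0.448, 0.547, -0.546, 0.448]
contact_force: [0.0, -0.3, 0.4]
gripper_width: 0.006
```

```bash
python3 - <<'E'
from h import *
s=bot.read_state(); print(s["time_s"],tip(s),loc(tip(s)),Rt.from_quat(s["ee_rot"]).as_matrix().round(3),s["joint_positions"],s["gripper_width"],s["contact_force"])
for n in("wrist","side"):
    p,d=bot.grab_frame(n); cv2.imwrite(f"pics/{n}1.png",p[:,:,::-1]); np.save(f"pics/{n}1.npy",d)
crop("side","pics/side1.png",(225,115,445,380),2.25,"pics/sidec1.png")
E
```

```text
2.025 [ 0.48083138 -0.13741444  0.19219447] [[-0.0499118  -0.05569307  0.19219447]] [[-0.196 -0.001  0.981]
 [-0.981  0.001 -0.196]
 [-0.001 -1.    -0.001]] [-3.92239344e-01 -2.02077088e-02  1.50792853e+00  6.39773239e-04
  1.65534729e+00 -1.94520761e-01] 0.0057557154035540025 [ 0.02587726 -0.25193418  0.36684104]
```

View pics/wrist1.png

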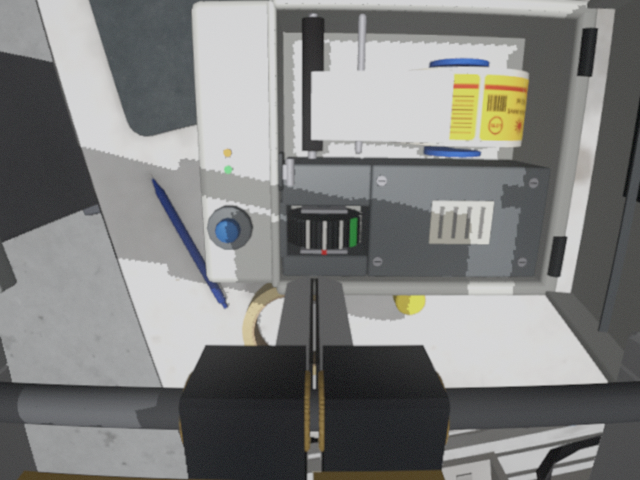

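View pics/sidec1.png

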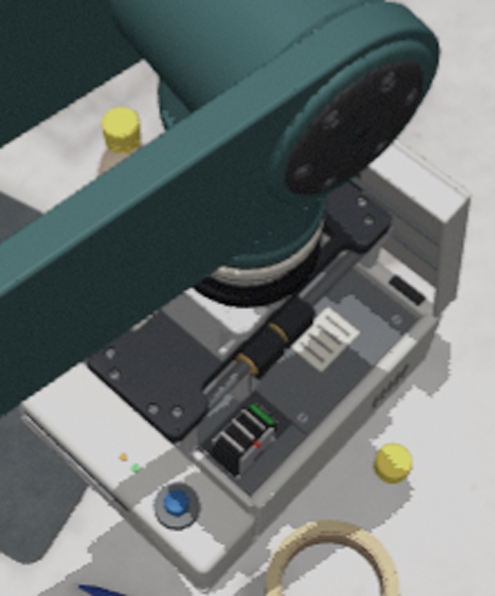

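```bash
python3 - <<'E'
from h import *
crop("wrist","pics/wrist1.png",(270,190,390,280),6,"pics/wc1.png")
s=bot.read_state();c=bot.camera_params("wrist");T=np.array(c["T_tool_cam"]);R=Rt.from_quat(s["ee_rot"]);d=np.load("pics/wrist1.npy")
def wp(uv,z=None):
    q=cv2.undistortPoints(np.array(uv,float).reshape(-1,1,2),K(c),np.array(c["dist"])).reshape(-1,2); q=np.c_[q,np.ones(len(q))]
    ii=np.round(uv).astype(int)
    if z is None: X=q*d[ii[:,1],ii[:,0]][:,None]
    X=X@T[:3,:3].T+T[:3,3]; return loc(R.apply(X)+s["eef_pos"])
u,v=np.meshgrid(np.arange(280,375),np.arange(195,270)); L=wp(np.c_[u.ravel(),v.ravel()])
m=(L[:,2]>.084); Q=L[m]; print(np.percentile(Q,[1,50,99],axis=0).round(4),len(Q))
A=np.c_[2*Q[:,0],2*Q[:,2],np.ones(len(Q))]; b=(Q[:,0]**2+Q[:,2]**2); r=np.linalg.lstsq(A,b,rcond=None)[0]; print("circ",r[:2],np.sqrt(r[2]+r[0]**2+r[1]**2))
for uv in((324,252),(354,231),(340,235),(324,235),(307,235),(229,231),(325,212)): print(uv,wp(np.array([uv]))[0].round(4))
E
```

```text
[[-0.0643 -0.0679  0.0842]
 [-0.0436 -0.0535  0.0913]
 [-0.0216  0.0241  0.3721]] 2088
circ [-0.04203518  0.2300843 ] 0.14000413660488023
(324, 252) [-0.0427 -0.0665  0.0911]
(354, 231) [-0.0211 -0.0528  0.0837]
(340, 235) [-0.0317 -0.0537  0.0918]
(324, 235) [-0.043  -0.0532  0.0937]
(307, 235) [-0.0549 -0.0536  0.0929]
(229, 231) [-0.1106 -0.0525  0.0879]
(325, 212) [-0.042  -0.0406  0.0765]
```

View pics/wc1.png

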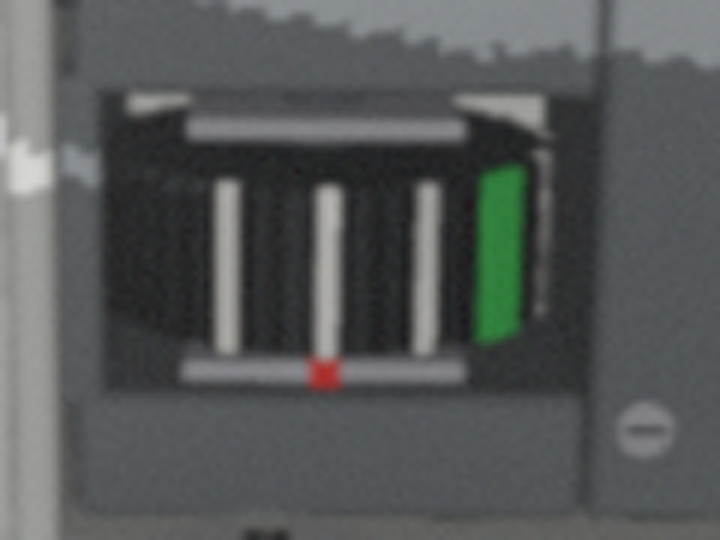

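The wrist crop shows a white mark at the red pointer (324,252), the next white at (341,235) and green at (353,231). So the wheel is two detents short (-0.84). The guard bars at rows 211 and 252 leave a gap of about 23 mm, so the 16 mm finger width fits.

>>> step_arm([
  [[0,0,0,0,0.03,0.004,255],[0,0,0,0,0.03,0.004,255],[0,0,0,0,0.028,0.004,255],[0,0,0,0,0,0,255],[0,0,0,0,0,0,255]],
])

```text
time_s: 2.75
eef_pos: [0.4933, -0.1397, 0.2032]
ee_rot: [0.448, -0.546, 0.547, -0.449]
contact_force: [1.1, 0.5, 0.4]
gripper_width: 0.005
```

```bash
python3 - <<'E'
from h import *
s=bot.read_state(); print(s["time_s"],loc(tip(s)),s["contact_force"])
for n in("wrist","side"):
    p,d=bot.grab_frame(n); cv2.imwrite(f"pics/{n}2.png",p[:,:,::-1]); np.save(f"pics/{n}2.npy",d)
crop("side","pics/side2.png",(225,115,445,380),2.25,"pics/sidec2.png")
crop("wrist","pics/wrist2.png",(220,100,440,300),3,"pics/wc2.png")
E
```

```text
2.75 [[-0.03703851 -0.05539197  0.10617324]] [1.13838808 0.54331724 0.44911898]
```

View pics/wc2.png

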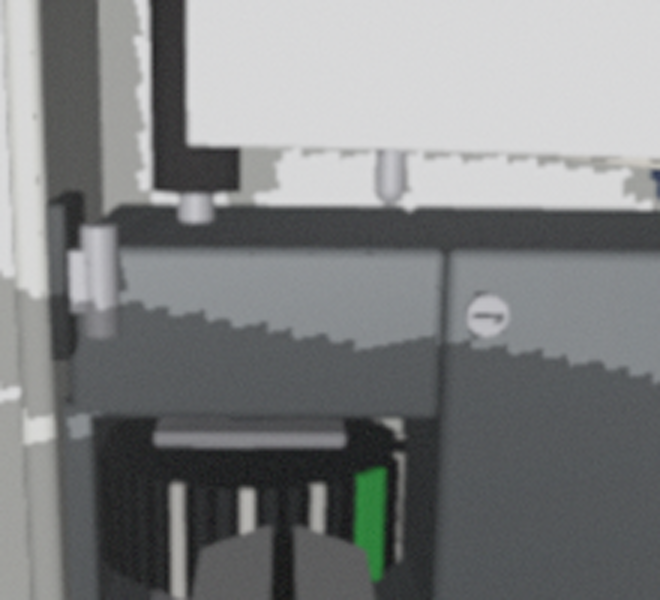

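View pics/sidec2.png

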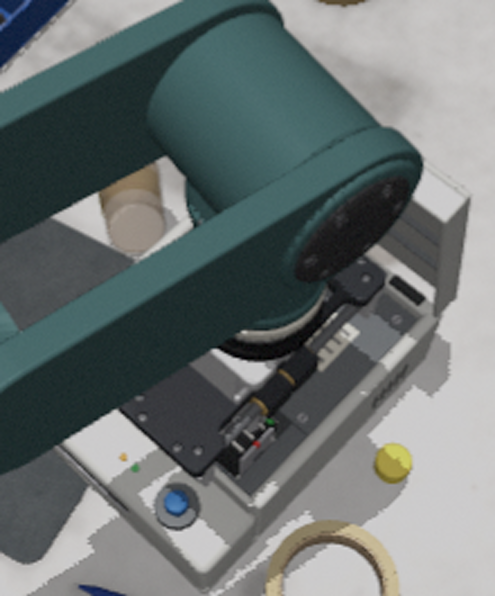

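>>> step_arm([
  [[0,0,0,0,0.008,0,255],[0,0,0,0,0.005,0,255],[0,0,0,0,0,0,255]],
])

```text
time_s: 3.22
eef_pos: [0.4934, -0.1404, 0.1896]
ee_rot: [0.448, -0.547, 0.547, -0.448]
contact_force: [-0.8, 0.5, 5.2]
gripper_width: 0.003
```

```bash
cat > st.py <<'E'
from h import *
s=bot.read_state(); print(round(s["time_s"],3),loc(tip(s)).round(4),np.round(s["contact_force"],2),"local F",(np.array(s["contact_force"])@PX).round(2))
E
python3 st.py
```

```text
3.225 [[-0.0369 -0.056   0.0926]] [-0.83  0.49  5.16] local F -0.91
```

>>> step_arm([
  [[0,0,0,0,0.003,0,255],[0,0,0,0,0,0,255]],
])

```text
time_s: 3.48
eef_pos: [0.4936, -0.1404, 0.1878]
ee_rot: [0.448, -0.546, 0.548, -0.449]
contact_force: [-0.9, 0.8, 9.1]
gripper_width: 0.002
```

```bash
python3 st.py
```

```text
3.475 [[-0.0365 -0.0561  0.0908]] [-0.93  0.76  9.14] local F -1.07
```

>>> step_arm([
  [[0,0,0,0,0.001,0,255],[0,0,0,0,0,-0.003,255],[0,0,0,0,0,-0.003,255],[0,0,0,0,0,-0.003,255],[0,0,0,0,0,-0.003,255],[0,0,0,0,0,0,255],[0,0,0,0,0,0,255]],
])

```text
time_s: 4.35
eef_pos: [0.4819, -0.138, 0.1873]
ee_rot: [0.447, -0.546, 0.548, -0.449]
contact_force: [-2.5, 1.6, 10.8]
gripper_width: 0.008
```

```bash
python3 st.py; python3 - <<'E'
from h import *
p,d=bot.grab_frame("wrist"); cv2.imwrite(f"pics/wrist3.png",p[:,:,::-1]);
crop("wrist","pics/wrist3.png",(220,100,440,300),3,"pics/wc3.png")
E
```

```text
4.35 [[-0.0485 -0.0561  0.0903]] [-2.52  1.6  10.79] local F -2.79
```

View pics/wc3.png

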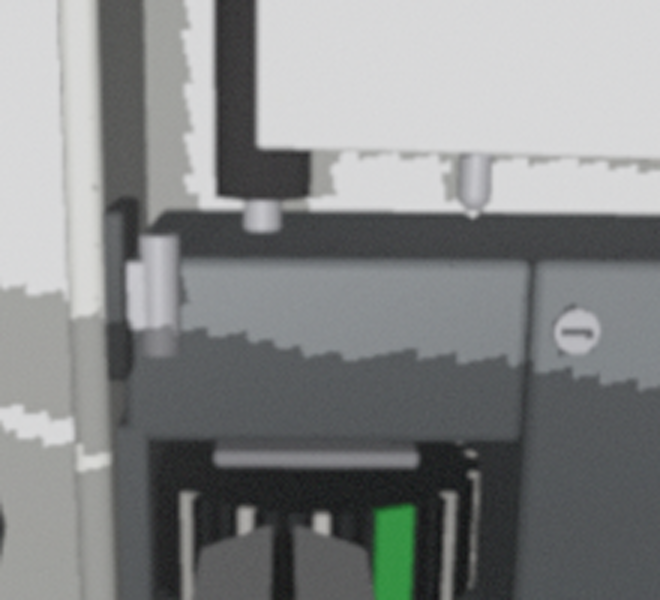

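The wheel turned about one click: the mark at crop x=321 now sits at the bar's centre (316), and green is at 394. I'll lift, shift back and do the second stroke.

>>> step_arm([
  [[0,0,0,0,-0.008,0,255],[0,0,0,0,-0.004,0,255],[0,0,0,0,0,0.012,255],[0,0,0,0,0,0,255],[0,0,0,0,0,0,255]],
])

```text
time_s: 5.03
eef_pos: [0.4929, -0.1402, 0.1959]
ee_rot: [-0.448, 0.547, -0.546, 0.448]
contact_force: [0.0, 0.7, 0.2]
gripper_width: 0.006
```

```bash
python3 st.py; python3 - <<'E'
from h import *
p,d=bot.grab_frame("wrist"); cv2.imwrite(f"pics/wrist4.png",p[:,:,::-1]);
crop("wrist","pics/wrist4.png",(220,100,440,300),3,"pics/wc4.png")
E
```

```text
5.025 [[-0.0376 -0.0559  0.0989]] [0.04 0.71 0.2 ] local F -0.11
```

View pics/wc4.png

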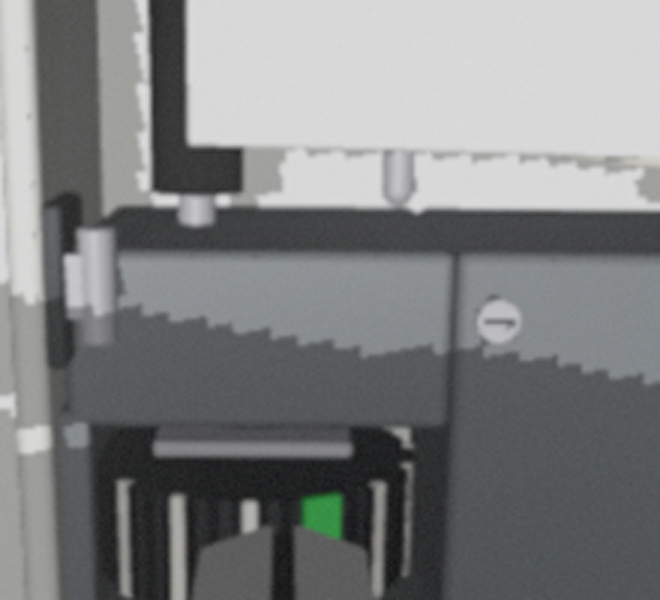

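>>> step_arm([
  [[0,0,0,0,0.007,0,255],[0,0,0,0,0.005,0,255],[0,0,0,0,0,0,255],[0,0,0,0,0,-0.003,255],[0,0,0,0,0,-0.003,255],[0,0,0,0,0,-0.003,255],[0,0,0,0,0,-0.003,255],[0,0,0,0,0,0,255],[0,0,0,0,-0.008,0,255],[0,0,0,0,-0.03,0,255],[0,0,0,0,-0.03,0,255],[0,0,0,0,-0.03,0,255]],
])

```text
time_s: 6.58
eef_pos: [0.4809, -0.1377, 0.2828]
ee_rot: [-0.448, 0.547, -0.547, 0.448]
contact_force: [-0.1, 0.7, 0.0]
gripper_width: 0.004
```

>>> step_arm([
  [[0,0,0,0,0,0,255],[0,0,0,0,0,0,255]],
])

```text
time_s: 6.82
eef_pos: [0.4807, -0.1377, 0.2809]
ee_rot: [-0.449, 0.548, -0.546, 0.448]
contact_force: [-0.1, -0.0, -0.3]
gripper_width: 0.005
```

```bash
python3 st.py; python3 - <<'E'
from h import *
for n in("wrist","side"):
    p,d=bot.grab_frame(n); cv2.imwrite(f"pics/{n}5.png",p[:,:,::-1]); np.save(f"pics/{n}5.npy",d)
crop("wrist","pics/wrist5.png",(270,190,390,280),6,"pics/wc5.png")
E
```

```text
6.825 [[-0.0502 -0.0559  0.1839]] [-0.08 -0.05 -0.26] local F -0.07
```

View pics/wc5.png

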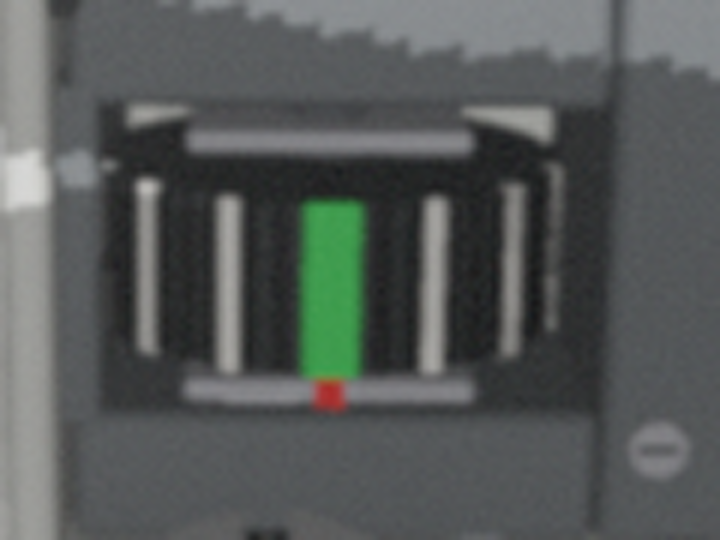

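View pics/side5.png

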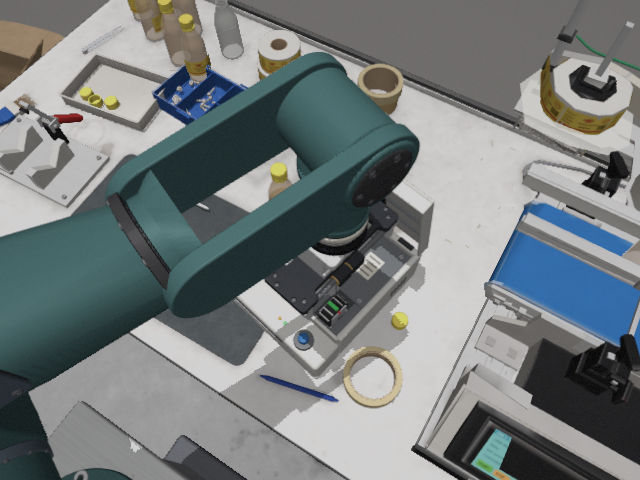

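The green mark is exactly at the red pointer (crop x≈330) and the lid is still open. Next is the lid: go up, over, and down behind it.

```bash
python3 - <<'E'
from h import *
s=bot.read_state()
# printable: relative shifts in tool axes
a=wor([-.05,-.03,.35])[0]; b=wor([.145,0,.35])[0]
R=Rt.from_quat(s["ee_rot"]); print("up",R.inv().apply(a-tip(s)).round(4),"then",R.inv().apply(b-a).round(4), a,b,b-R.apply([0,.097,0]))
# bottle/lid check
L=loc(np.r_[np.load("pics/P_side.npy"),np.load("pics/P_top.npy")]); print(np.percentile(L[(L[:,0]>.03)&(abs(L[:,1])<.1)][:,2],99.9))
E
```

```text
up [-0.026  -0.1665  0.    ] then [-0.0288 -0.0007  0.1952] [ 0.48595524 -0.11223732  0.35      ] [ 0.68298731 -0.12240416  0.35      ] [ 0.68332909 -0.12255417  0.44699928]
0.3071727333708291
```

>>> step_arm([
  [[0,0,0,-0.004,-0.04,0,255],[0,0,0,-0.007,-0.044,0,255],[0,0,0,-0.007,-0.044,0,255],[0,0,0,-0.007,-0.04,0,255],[0,0,0,0,0,0,255]],
])

```text
time_s: 7.55
eef_pos: [0.4866, -0.1131, 0.4532]
ee_rot: [0.447, -0.545, 0.548, -0.449]
contact_force: [0.2, -0.0, -0.3]
gripper_width: 0.008
```

```bash
python3 st.py
```

```text
7.55 [[-0.0487 -0.0308  0.3562]] [ 0.23 -0.04 -0.29] local F 0.23
```

>>> step_arm([
  [[0,0,0,-0.006,0,0.03,255],[0,0,0,-0.006,0,0.045,255],[0,0,0,-0.006,0,0.045,255],[0,0,0,-0.006,0,0.045,255],[0,0,0,-0.006,0,0.03,255],[0,0,0,0,0,0,255]],
])

```text
time_s: 8.3
eef_pos: [0.6854, -0.1228, 0.4439]
ee_rot: [-0.45, 0.55, -0.544, 0.446]
contact_force: [0.2, 0.1, -1.0]
gripper_width: 0.005
```

```bash
python3 st.py; python3 - <<'E'
from h import *
for n in("side","top"):
    p,d=bot.grab_frame(n); cv2.imwrite(f"pics/{n}6.png",p[:,:,::-1]); np.save(f"pics/{n}6.npy",d)
s=bot.read_state(); print(np.round(s["joint_positions"],3)); print(Rt.from_quat(s["ee_rot"]).as_matrix().round(3))
E
```

```text
8.3 [[1.465e-01 2.000e-04 3.469e-01]] [ 0.17  0.09 -1.02] local F 0.15
[-0.259  0.475  0.598 -0.     2.072 -0.061]
[[-0.197 -0.004  0.98 ]
 [-0.98   0.001 -0.197]
 [-0.    -1.    -0.004]]
```

View pics/side6.png

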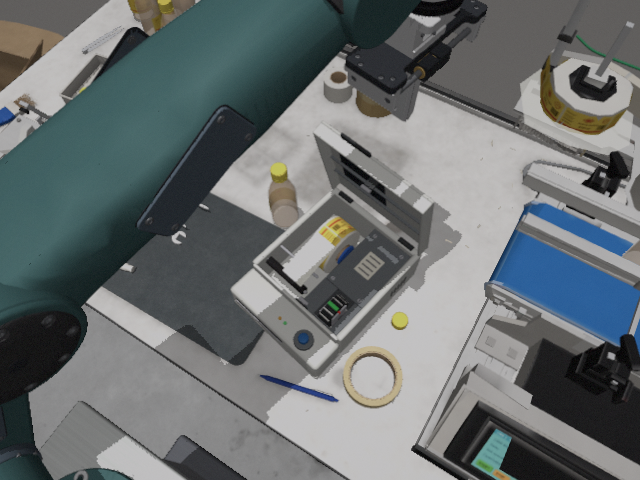

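>>> step_arm([
  [[0,0,0,0,0.034,0,255],[0,0,0,0,0.033,0,255],[0,0,0,0,0,-0.01,255],[0,0,0,0,0,-0.01,255],[0,0,0,0,0,0,255]],
])

```text
time_s: 9.02
eef_pos: [0.6626, -0.1182, 0.3876]
ee_rot: [0.447, -0.545, 0.549, -0.449]
contact_force: [0.7, 0.2, -0.7]
gripper_width: 0.005
```

```bash
python3 st.py; python3 - <<'E'
from h import *
s=bot.read_state(); t=loc(tip(s))[0]; prev=t.copy()
ths=np.r_[1.25,1.15:0.05:-0.11,0.05]
R=Rt.from_quat(s["ee_rot"])
for th in ths:
    c,si=np.cos(th),np.sin(th); r=.187
    g=np.array([.122-r*c+.026*si+.0125, 0,.092+r*si+.026*c])
    print(round(th,2),g.round(4),R.inv().apply(wor(g)[0]-wor(prev)[0]).round(3)); prev=g
E
```

```text
9.025 [[ 0.1247 -0.      0.2906]] [ 0.68  0.24 -0.66] local F 0.62
1.25 [0.1002 0.     0.2777] [-0.     0.013 -0.025]
1.15 [0.0818 0.     0.2733] [-0.     0.004 -0.018]
1.04 [0.0623 0.     0.2664] [-0.     0.007 -0.02 ]
0.93 [0.0435 0.     0.2574] [-0.     0.009 -0.019]
0.82 [0.0259 0.     0.2465] [-0.     0.011 -0.018]
0.71 [0.0096 0.     0.2336] [-0.     0.013 -0.016]
0.6 [-0.0052  0.      0.219 ] [-0.     0.014 -0.015]
0.49 [-0.0183  0.      0.2029] [-0.     0.016 -0.013]
0.38 [-0.0295  0.      0.1855] [-0.     0.017 -0.011]
0.27 [-0.0388  0.      0.1669] [-0.     0.019 -0.009]
0.16 [-0.046   0.      0.1475] [-0.     0.019 -0.007]
0.05 [-0.051   0.      0.1273] [-0.     0.02  -0.005]
```

>>> step_arm([
  [[0,0,0,0,0.012,0,255],[0,0,0,0,0,-0.012,255],[0,0,0,0,0.002,-0.013,255],[0,0,0,0,0.004,-0.018,255],[0,0,0,0,0.007,-0.02,255],[0,0,0,0,0,0,255]],
])

```text
time_s: 9.78
eef_pos: [0.6013, -0.1058, 0.3581]
ee_rot: [-0.448, 0.547, -0.547, 0.448]
contact_force: [-0.1, -0.0, 0.0]
gripper_width: 0.003
```

```bash
python3 st.py; python3 - <<'E'
from h import *
for n in("side",):
    p,d=bot.grab_frame(n); cv2.imwrite(f"pics/{n}7.png",p[:,:,::-1]); np.save(f"pics/{n}7.npy",d)
E
```

```text
9.775 [[ 0.0615 -0.0003  0.2611]] [-0.15 -0.    0.04] local F -0.14
```

View pics/side7.png

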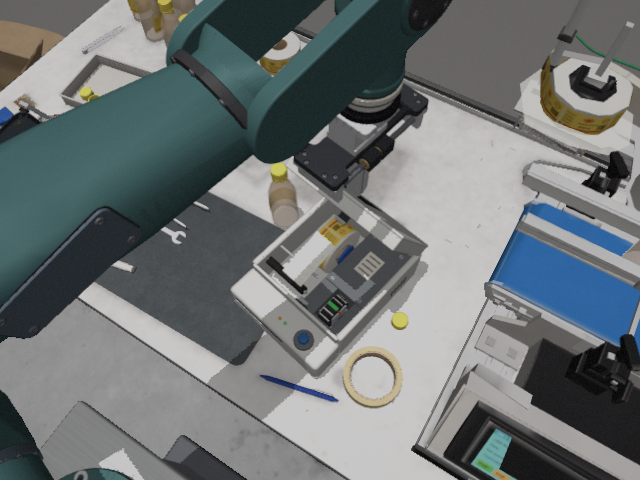

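```bash
python3 - <<'E'
from h import *
crop("side","pics/side7.png",(225,95,445,360),2.25,"pics/sidec7.png")
p,d=bot.grab_frame("top"); cv2.imwrite("pics/top7.png",p[:,:,::-1]); np.save("pics/top7.npy",d)
crop("top","pics/top7.png",(230,100,450,340),2.5,"pics/topc7.png")
E
```

```text
(no output)
```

View pics/sidec7.png

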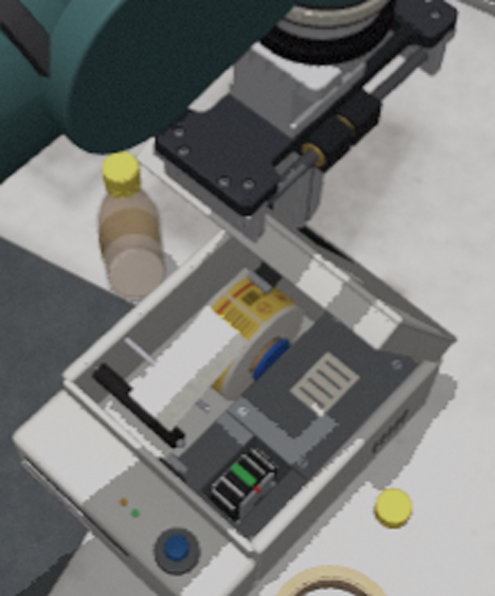

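View pics/topc7.png

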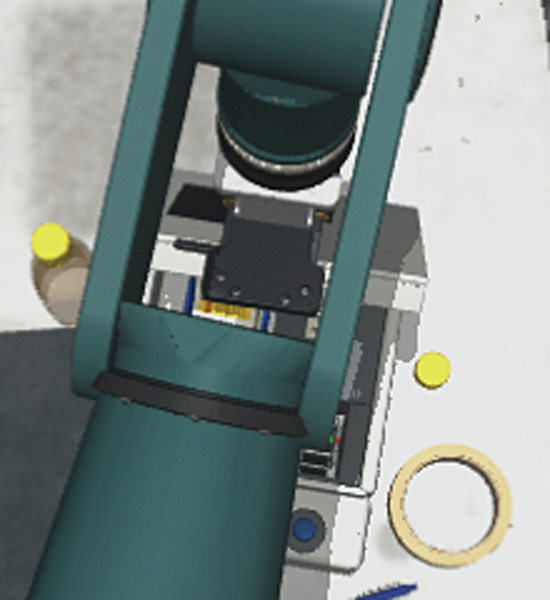

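The lid follows: its front edge now runs from crop (140,160) to (450,340), at roughly 1.0 rad. I'll continue along the arc.

>>> step_arm([
  [[0,0,0,0,0.005,-0.019,255],[0,0,0,0,0.01,-0.018,255],[0,0,0,0,0.013,-0.016,255],[0,0,0,0,0.014,-0.015,255],[0,0,0,0,0.016,-0.013,255],[0,0,0,0,0.017,-0.011,255],[0,0,0,0,0.018,-0.009,255],[0,0,0,0,0.019,-0.007,255],[0,0,0,0,0,0,255]],
])

```text
time_s: 11.0
eef_pos: [0.496, -0.0847, 0.2457]
ee_rot: [-0.449, 0.548, -0.546, 0.448]
contact_force: [-1.2, 0.0, 1.0]
gripper_width: 0.007
```

```bash
python3 st.py; python3 - <<'E'
from h import *
p,d=bot.grab_frame("side"); cv2.imwrite("pics/side8.png",p[:,:,::-1])
crop("side","pics/side8.png",(225,95,445,360),2.25,"pics/sidec8.png")
E
```

```text
11.0 [[-0.046  -0.001   0.1487]] [-1.23  0.02  0.99] local F -1.21
```

View pics/sidec8.png

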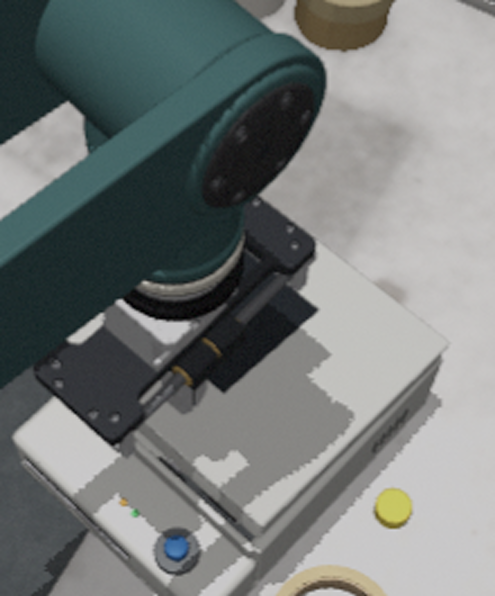

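>>> step_arm([
  [[0,0,0,0,0.015,-0.006,255],[0,0,0,0,0.01,-0.005,255],[0,0,0,0,0.004,0,255],[0,0,0,0,0,0,255]],
])

```text
time_s: 11.55
eef_pos: [0.4842, -0.0823, 0.2164]
ee_rot: [-0.449, 0.548, -0.546, 0.447]
contact_force: [-1.2, 0.9, -0.7]
gripper_width: 0.005
```

```bash
python3 st.py
```

```text
11.55 [[-0.0582 -0.001   0.1194]] [-1.18  0.88 -0.66] local F -1.33
```

>>> step_arm([
  [[0,0,0,0,0.003,0,255],[0,0,0,0,0.002,0,255],[0,0,0,0,0,0,255]],
])

```text
time_s: 11.92
eef_pos: [0.4844, -0.0823, 0.2153]
ee_rot: [-0.449, 0.547, -0.547, 0.448]
contact_force: [-6.4, 1.0, 12.4]
gripper_width: 0.004
```

```bash
python3 st.py
```

```text
11.925 [[-0.0578 -0.0011  0.1183]] [-6.45  0.97 12.44] local F -6.51
```

>>> step_arm([
  [[0,0,0,0,0.003,0,255],[0,0,0,0,0.003,0,255],[0,0,0,0,0,0,255]],
])

```text
time_s: 12.3
eef_pos: [0.4842, -0.0823, 0.2149]
ee_rot: [0.448, -0.546, 0.547, -0.448]
contact_force: [-15.8, 3.5, 34.1]
gripper_width: 0.002
```

```bash
python3 st.py
```

```text
12.3 [[-0.0577 -0.0011  0.1179]] [-15.82   3.52  34.07] local F -16.21
```

>>> step_arm([
  [[0,0,0,0,-0.011,0,255],[0,0,0,0,-0.03,0,255],[0,0,0,0,-0.04,-0.02,255],[0,0,0,0,0,-0.04,255],[0,0,0,0,0,0,255],[0,0,0,0,0,0,255]],
])

```text
time_s: 13.05
eef_pos: [0.4265, -0.0708, 0.2871]
ee_rot: [-0.448, 0.547, -0.547, 0.448]
contact_force: [-0.1, 0.5, -0.9]
gripper_width: 0.002
```

```bash
python3 st.py; python3 - <<'E'
from h import *
s=bot.read_state()
for n in ("side","wrist"):
    p,d=bot.grab_frame(n); cv2.imwrite(f"pics/{n}9.png",p[:,:,::-1]); np.save(f"pics/{n}9.npy",d)
crop("side","pics/side9.png",(225,95,445,360),2.25,"pics/sidec9.png")
x,y=np.meshgrid(np.arange(0,640,3),np.arange(0,480,3)); uv=np.c_[x.ravel(),y.ravel()]
L=loc(bp("side",uv,np.load("pics/side9.npy")))
for xx in(-.07,-.03,.03,.08,.11):
    m=(abs(L[:,0]-xx)<.012)&(abs(L[:,1]+.07)<.03)&(L[:,2]<.16); print(xx,m.sum(),np.median(L[m,2]).round(4) if m.sum() else None)
c=bot.camera_params("wrist");T=np.array(c["T_tool_cam"]);R=Rt.from_quat(s["ee_rot"]);d=np.load("pics/wrist9.npy")
p=cv2.imread("pics/wrist9.png"); h=cv2.cvtColor(p,cv2.COLOR_BGR2HSV); m=cv2.inRange(h,(100,120,60),(125,255,255)); k,_,st,ce=cv2.connectedComponentsWithStats(m)
for i in range(1,k):
    if st[i,4]>60:
        q=cv2.undistortPoints(ce[i].reshape(1,1,2),K(c),np.array(c["dist"])).reshape(2); X=np.r_[q,1]*d[int(ce[i][1]),int(ce[i][0])]
        print(st[i,4],ce[i],loc(R.apply(T[:3,:3]@X+T[:3,3])+s["eef_pos"]))
E
```

```text
13.05 [[-0.1167 -0.0015  0.1901]] [-0.09  0.54 -0.91] local F -0.19
-0.07 77 0.1181
-0.03 61 0.118
0.03 55 0.1181
0.08 54 0.1179
0.11 52 0.1176
310 [243.3        266.01290323] [[-0.1819814  -0.05291172  0.00873657]]
172 [270.08139535 315.05232558] [[-0.15831327 -0.10273443  0.00863864]]
```

View pics/sidec9.png

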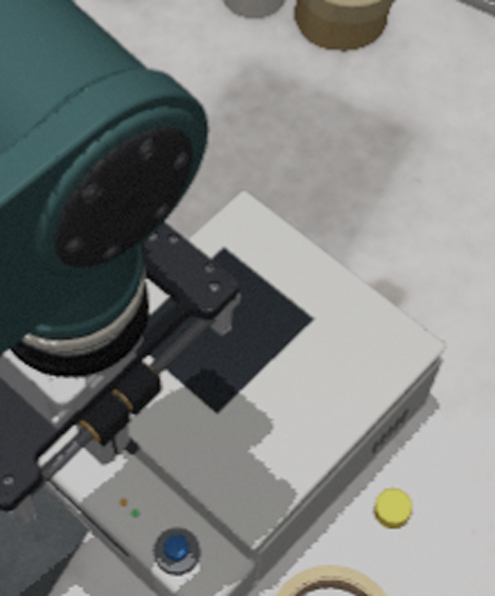

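View pics/wrist9.png

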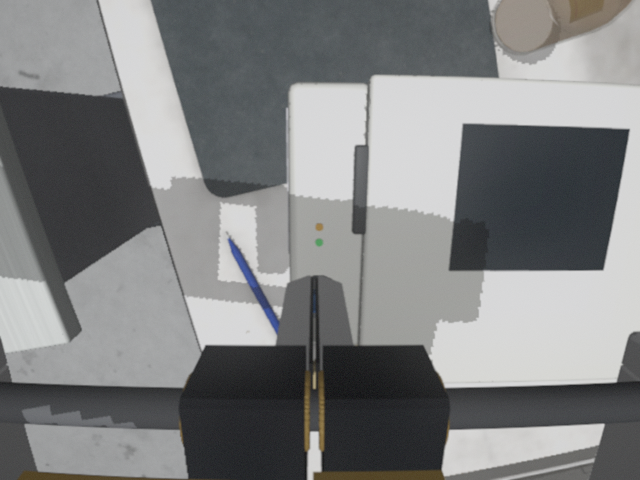

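The lid is flat at 0.118 m across its full length, so it is latched with the fingers off. Next is the feed key.

>>> step_arm([
  [[0,0,0,0.025,0,0.002,255],[0,0,0,0.028,0,0.002,255],[0,0,0,0,0.04,0,255],[0,0,0,0,0.045,0,255],[0,0,0,0,0,0,255],[0,0,0,0,0,0,255]],
])

```text
time_s: 13.9
eef_pos: [0.4208, -0.1238, 0.2039]
ee_rot: [0.448, -0.547, 0.547, -0.448]
contact_force: [0.6, -0.4, 0.4]
gripper_width: 0.002
```

```bash
python3 st.py; python3 - <<'E'
from h import *
s=bot.read_state()
for n in ("side","wrist"):
    p,d=bot.grab_frame(n); cv2.imwrite(f"pics/{n}10.png",p[:,:,::-1])
crop("side","pics/side10.png",(225,240,385,400),4,"pics/sidec10.png")
crop("wrist","pics/wrist10.png",(200,100,440,300),3,"pics/wc10.png")
E
```

```text
13.9 [[-0.1113 -0.0546  0.1069]] [ 0.59 -0.43  0.37] local F 0.67
```

View pics/sidec10.png

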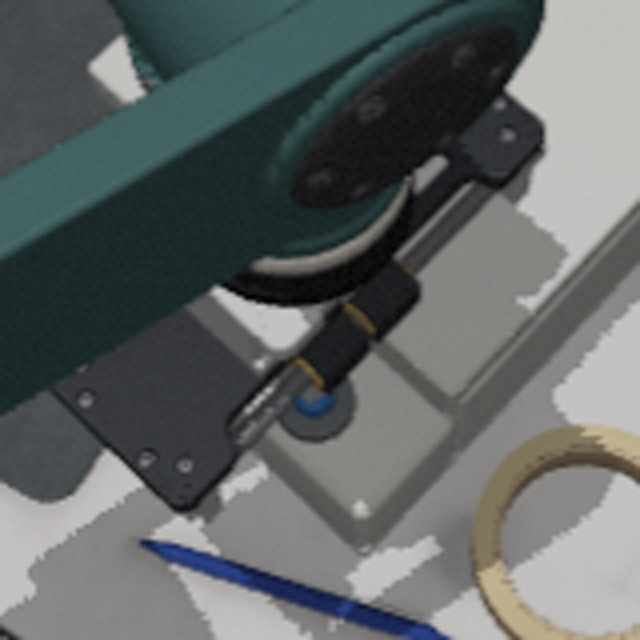

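View pics/wc10.png

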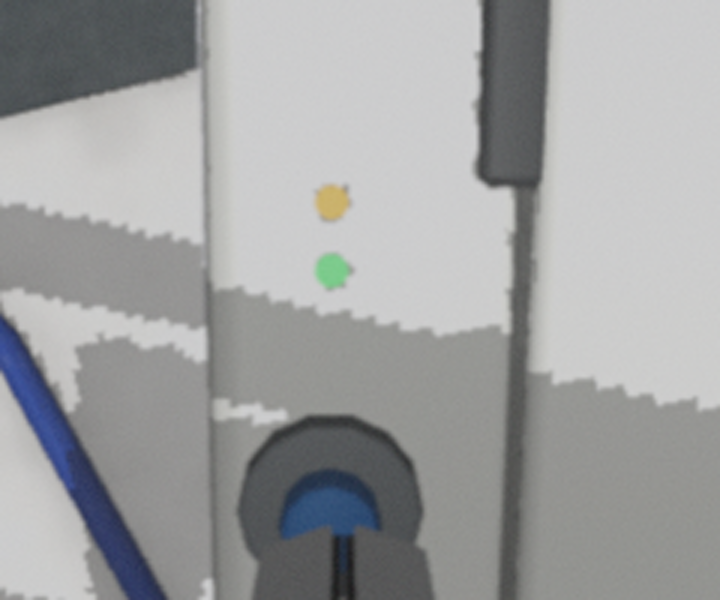

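The fingertip sits over the key, with the key centre at crop x=331 and the finger at 342 (about 2 mm). I'll descend with a small shift back.

>>> step_arm([
  [[0,0,0,0,0.009,-0.002,255],[0,0,0,0,0.008,0,255],[0,0,0,0,0,0,255]],
])

```text
time_s: 14.38
eef_pos: [0.4175, -0.123, 0.1849]
ee_rot: [-0.448, 0.547, -0.547, 0.448]
contact_force: [0.4, 0.5, 0.7]
gripper_width: 0.007
```

```bash
python3 st.py
```

```text
14.375 [[-0.1149 -0.0543  0.0879]] [0.4  0.52 0.74] local F 0.29
```

>>> step_arm([
  [[0,0,0,0,0.003,0,255],[0,0,0,0,0.003,0,255],[0,0,0,0,0,0,255]],
])

```text
time_s: 14.75
eef_pos: [0.4179, -0.1231, 0.1801]
ee_rot: [0.448, -0.547, 0.547, -0.448]
contact_force: [-1.4, 1.7, 4.2]
gripper_width: 0.004
```

```bash
python3 st.py
```

```text
14.75 [[-0.1144 -0.0545  0.0831]] [-1.42  1.66  4.2 ] local F -1.73
```

>>> step_arm([
  [[0,0,0,0,0.003,0,255],[0,0,0,0,0.002,0,255],[0,0,0,0,0,0,255],[0,0,0,0,0,0,255]],
])

```text
time_s: 15.25
eef_pos: [0.418, -0.1231, 0.1791]
ee_rot: [0.448, -0.546, 0.547, -0.448]
contact_force: [-8.8, 3.6, 22.2]
gripper_width: 0.004
```

```bash
python3 st.py
```

```text
15.25 [[-0.1142 -0.0545  0.0821]] [-8.78  3.59 22.17] local F -9.32
```

The force jumped to 22 N at z=0.082, about 5 mm below first contact, so the key is bottomed. I'll lift off and check.

>>> step_arm([
  [[0,0,0,0,-0.012,0,255],[0,0,0,0,-0.03,0,255],[0,0,0,0,-0.04,0,255],[0,0,0,0,-0.04,0,255],[0,0,0,0,0,-0.06,255],[0,0,0,0,0,-0.04,255],[0,0,0,0,0,0,255],[0,0,0,0,0,0,255]],
])

```text
time_s: 16.25
eef_pos: [0.3203, -0.1036, 0.2966]
ee_rot: [0.448, -0.547, 0.547, -0.448]
contact_force: [0.1, 0.3, -0.3]
gripper_width: 0.006
```

```bash
python3 st.py; python3 - <<'E'
from h import *
s=bot.read_state()
for n in ("side","wrist","top"):
    p,d=bot.grab_frame(n); cv2.imwrite(f"pics/{n}11.png",p[:,:,::-1]); np.save(f"pics/{n}11.npy",d)
crop("side","pics/side11.png",(225,115,445,420),1.9,"pics/sidec11.png")
x,y=np.meshgrid(np.arange(640),np.arange(480)); uv=np.c_[x.ravel(),y.ravel()]
L=loc(bp("side",uv,np.load("pics/side11.npy"))); L0=loc(bp("side",uv,np.load("pics/side0.npy")))
for xx in(-.075,-.03,.03,.08,.11):
    m=(abs(L[:,0]-xx)<.008)&(abs(L[:,1]+.07)<.03)&(L[:,2]<.16); print(xx,m.sum(),np.median(L[m,2]).round(4) if m.sum() else None)
for Q in(L0,L):
    m=(abs(Q[:,0]+.113)<.012)&(abs(Q[:,1]+.055)<.012)&(Q[:,2]>.08)&(Q[:,2]<.1); print("key z",m.sum(),np.percentile(Q[m,2],[25,50,75,90]).round(4))
for n in("side","top"):
  for k in("0","11"):
    h=cv2.cvtColor(cv2.imread(f"pics/{n}{k}.png"),cv2.COLOR_BGR2HSV); m=cv2.inRange(h,(24,120,120),(34,255,255)); kk,_,st,ce=cv2.connectedComponentsWithStats(m); print(n,k,[ce[i].round(1).tolist() for i in range(1,kk) if st[i,4]>130])
E
```

```text
16.25 [[-0.2139 -0.0552  0.1996]] [ 0.1   0.3  -0.31] local F 0.04
-0.075 537 0.1175
-0.03 363 0.1183
0.03 341 0.118
0.08 309 0.1178
0.11 306 0.1177
key z 110 [0.0843 0.086  0.0872 0.0882]
key z 104 [0.0846 0.086  0.087  0.088 ]
side 0 [[278.4, 169.3], [399.6, 319.7]]
side 11 [[278.1, 169.5], [399.5, 319.9]]
top 0 [[583.7, 86.8], [60.0, 98.9], [249.4, 196.3], [402.8, 247.1]]
top 11 [[583.7, 86.7], [26.0, 91.6], [60.1, 98.9], [249.7, 196.4], [402.8, 247.2]]
```

View pics/sidec11.png

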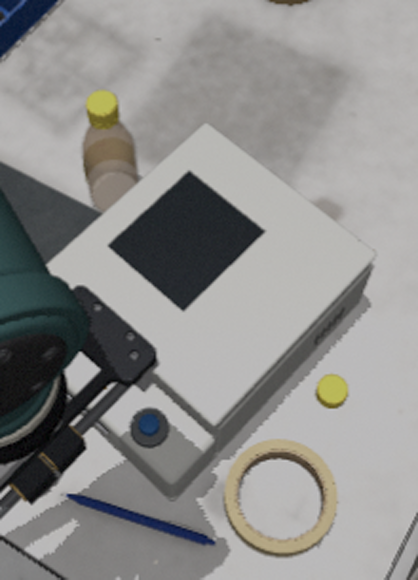

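The picture shows the lid shut, the key up and the loose things where they were. The arm is clear and still, so I'm handing in.

```bash
python3 -c "
from rig import bot
print(bot.finish_job())"
```

```text
the job is handed in; nothing more can be done
None
```

I did all three steps in order and handed the job in at about 16.4 s of the 67 s allowed; no verdict was reported.

- **Wheel:** it started two detents short. I turned it with two one-click strokes of the closed fingertips, and the wrist picture then showed the green mark at the red pointer. The last view of it, before the lid covered it, still showed green at the pointer.
- **Lid:** I pushed it down from behind along its arc and pressed to 34 N at the end. With the fingers off, its top measured 118 mm along its whole length, which is the shut height. It read the same in the last check, within 0.5 mm.
- **Feed key:** I pressed it about 5 mm, to a hard stop at 22 N, then released it. Its height afterwards matched the start (median 86 mm both times).
- **Loose things:** the bottle's cap and the stray cap moved less than half a pixel between the first and last pictures. I checked the tape roll only by eye; it looks where it was.
- **Robot at the end:** clear of everything, with the force reading near zero.

No checks failed. The cameras differed from each other by 1–3 mm on the key's position, so I felt for contact on the wheel, lid and key.

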